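# Set and lock the hanger leg of an aquarium lamp

### The arm

A 6-joint arm with a two-finger parallel gripper is mounted at the origin on the work surface. World frame = base frame: x ahead of the robot, y to its left, z up, the work surface at z = 0. Lengths are in m, angles in degrees, forces in N, time in s.
With the tool pointing down it reaches from about 0.3 to 0.75 m from the base axis. Payload 8.5 kg.
Tool frame: the origin (TCP) lies at the very end of the fingers, on their centre line; the grasp point (between the pads) lies 19 mm behind it; z points along the fingers, y is the direction in which the jaws open and shut (so a half turn about z gives the same grasp; the last joint's range is limited). The gripper opens to 85 mm and grips with 20 to 120 N. Pads are 22 mm wide; open, the fingers measure 114 mm over their backs; the gripper's body (76 mm by 85 mm) begins 54 mm behind the grasp point. The pads swing forward as they close: fully open they stand 13 mm farther back than shut.
Start: joints at [-12.336, 21.807, 74.336, -0, 83.858, -12.336], TCP at [0.55, 0, 0.231] pointing down, gripper open.
Joint ranges: [-178.18, 178.18], [-50.72, 133.34], [12.68, 142.11], [-81.47, 261.47], [9.98, 163.14], [-165.26, 165.26]. Speed limits (degrees/s): [136.94, 136.94, 180, 180, 180, 180].

### API

Orientations are given as a 3x3 rotation matrix whose columns are the frame's x, y, z axes.
In Python, from rig import env, vision, close_job, spotter gives the robot as it stands. The module is installed in compiled form; this text tells all that it offers.
- The arm moves only by the tool jog_arm, never from a script. Its argument "plan" is a list that holds one entry, the list of rows, each a list of 6 numbers: the shift along the tool's x, y, z in units of 40 mm (1.0 is 40 mm), then the turn, a rotation vector about the tool's x, y, z in units of 0.15 rad (1.0 is 0.15 rad). A call has 1 to 10 rows; each row shifts and turns the commanded pose from where the row before left it, along the tool's axes as they then stand; what a row does not reach is not made up. A row lasts 1/10 s, in which the tool goes at most 50 mm and 8.59 degrees, less where a joint would pass 70% of its speed; a pose out of reach is approached as far as the arm can. A call with a number of a shift or a turn outside -1 to 1 is refused whole. A call with a gripper value outside its range is refused whole. "grip" is the opening, from -1 (shut) to 1 (fully open), set as the call begins (left out, the last holds). The fingers move at their own pace and stop on an object; "squeeze" is the grip in N (left out, the last holds). Time passes only in rows, so rows that do not move let the fingers close. It gives the time, the measured TCP pose, the force and the opening at its end, in the units of the state.
- env.observe(): the state, without advancing time (a new reading comes with each control period).
- vision.get_image(name): name is "scene" or "side" or "wrist"; returns (picture, depth): 400x640x3 uint8, red, green, blue; 400x640 float32, m along the optical axis (not along the pixel's ray), 0 where there is no reading.
- vision.camera_info(name): a dict with "fx", "fy", "cx", "cy" (pixels), "rvec" (rotation vector, rad) and "tvec" (3), from world to camera coordinates, as OpenCV has them. Camera axes: x right, y down, z forward; pixel columns grow to the right and rows downward; lengths in m; the calibration is good to about 2 mm. A picture is of the moment at which its call begins: read the wrist's pose just before it. camera_info takes no time and is no camera call; for the wrist camera it gives the pose at the moment of the call.
- close_job(): hands the job in, once; it reports no verdict.
Trained networks look in the newest picture that a camera, given by its name, has taken for a name from the list of things; names that differ only in an ending like _2 or _b are one class to them, and where a whole thing is asked for, a point or a joint stands for the part that bears it (a point fixed in the world has none). Each returns a list of dicts, best first, with "score" (0 to 1); they miss things now and then, are a little off and sometimes report something else, mostly with a low value. They report only what shows in the picture. A call takes as long as a camera call.
- spotter.trace(camera, query): "pixels" (400x640 bool, what is visible of it) and "rect" ([left, top, right, bottom] in pixels, round what is visible of it).
The state is a dict: "time_s": time; "q": joint angles; "qvel": joint speeds; "joint_efforts": joint torques, N m; "position": TCP position; "tool_rot": TCP orientation; "ft_force": force on the tool from outside, world axes, zero at the start; "wrist_torque": the same for the moment, N m; "grip_width": finger opening in m.
Only numpy, scipy, OpenCV 4.12 (cv2) and the standard library are available. Lean on these libraries where they do the work, as an engineer would, in place of code of your own. Each camera call takes 0.05 s, during which the arm holds its last target.

### The job

Swing the blue clamp lever on the aquarium lamp's grey block fully over to its open side to free the sprung leg. Then draw the leg out by its aluminium crossbar until its black pointer is in line with the red mark and, while keeping it at that mark, slide the orange cam along the crossbar to its closed end. Finish still holding the crossbar at the mark with the cam closed (a lock screw will be put in afterwards, so do not let go), and leave the other things on the shelf undisturbed.

Things in the scene. Friction and masses are not known exactly. Their poses are not given: they have to be found in the camera images.
- lamp: Tank lamp lying fixed on the shelf. Origin: on the shelf under the middle of its grey socket block (110 mm in x, 60 mm in y, top at z = 50 mm). Its axes (z up) are used below: +y is the way the leg pulls out, +x points away from the robot, give or take the yaw. The aluminium lamp body (100 mm wide, 44 mm high) runs from the block to y = -250 mm.
- clamp (a joint): Angle of the blue clamp lever (rad). About 0: shut, leaning 0.65 rad from upright to lamp -x. Grows as it swings up and over to +x; stop at 1.3, leaning 0.65 rad to +x. Fully over, near the stop, is open. A stiff hinge (0.06 N m, 1 to 2 N at the knob) keeps it where it is left. While shut its nose blocks the leg. The side of shut fingertips can push the knob over, following its arc.
- clamp_hinge (a point): Centre of the clamp's hinge, on the front (+y) face of the block, 63 mm above the shelf; hinge axis along lamp y. Lamp frame (-16, 43, 63) mm.
- clamp_tip (a point): Centre of the blue ball knob (18 mm across) at the end of the clamp lever (12 mm thick bar), 60 mm from the hinge.
- leg (a joint): How far the leg is drawn out (m): 0 home (start), stop at 0.105, positive along lamp +y. A spring pulls it back home with 3 N at home rising to 6 N at the stop; nothing else holds it, also not the cam.
- leg_middle (a point): Aluminium crossbar on the leg's end, with the lamp's axes: an upright plate 130 mm long in x (-65 to 65), 12 mm thick in y (close the fingers along y), z = 10 to 75 mm. This point: under its middle at shelf level, 105 mm from the lamp's in +y when home (47 mm clear to the clamp's hinge). Rods on its block side lie below z = 22 mm. The cam's steel end stop, 30 mm in y, is at x = 55 to 65.
- leg_grip (a point): Point on the top edge of the crossbar (z = 75 mm), 40 mm from its middle towards -x: the free length to hold is x = -65 mm to the cam.
- leg_pointer (a point): Point under the black pointer of the crossbar (4 mm wide in y, pointing to lamp +x), 100 mm from the bar's middle in +x, 10 mm above the shelf. It moves with the leg.
- length_mark (a point): Middle of the red line (2 mm wide, along lamp x, with a red block at its far end) on the white scale plate beyond the crossbar's +x end; it is fixed during the work. The leg is at the mark when leg_pointer and length_mark have the same lamp y.
- cam (a joint): How far the orange cam is closed (m): near 0 open, 0.030 fully closed, hard against its stop; it slides towards lamp +x along the crossbar, with 3 N of friction, and stays where it is left.
- cam_face (a point): Middle of the cam's -x face, z = 60 mm; 5 mm to -x of the bar's middle when the cam joint is 0. The orange cam is a saddle on the bar: 20 mm in x, 38 mm in y (13 mm out from each bar face), z = 32 to 85. Fingers straddling the bar push it with their edges by sliding along the bar in +x; ease a firm grip 1 or 2 mm so that they slide. The spring then rests the bar on the block-side finger.
- food_tub: Closed purple food tub, 82 mm wide, 78 mm high, standing in the top tray of the caddy; leave alone. Origin under its centre.
- saucer: White ceramic saucer, 130 mm wide, 18 mm high, on the shelf; leave alone.
- spoon: Steel spoon, 150 mm long, on the shelf; leave alone.
- tweezer: Black plastic tweezer, 138 mm long, on the shelf; leave alone.
- test_bottle: Small bottle, 36 mm wide, 75 mm high, on the shelf; leave alone.
- scraper: Loose half of a magnetic glass cleaner, 70 x 45 x 43 mm, on the shelf; leave alone.
- caddy: Three-tier smoked acrylic caddy, 170 x 250 x 257 mm, fixed. Origin under its centre.

How it is judged (in metres and radians):
On the way, in this order (a step that is already met when the one before it is completed fails the run):
1. clamp lever open, leg still home (value of joint clamp above 1 rad and value of joint leg below 0.012 m), for 0.1 s.
2. leg held at the mark, cam still open (y of leg_pointer in the frame of length_mark between -0.006 and 0.006 m and value of joint clamp above 1 rad and contact force between the fingers and crossbar above 1.5 N and value of joint cam below 0.014 m), for 0.2 s.
3. cam closed with the leg held at the mark (y of leg_pointer in the frame of length_mark between -0.006 and 0.006 m and value of joint clamp above 1 rad and contact force between the fingers and crossbar above 1.5 N and value of joint cam above 0.025 m), for 0.2 s.
At the end, for the whole second after the job is handed in: The leg's pointer stands within 6 mm of the red mark and at rest, the cam is closed (at least 25 of 30 mm), the clamp lever is open (beyond 1.0 of 1.3 rad), and the fingers still hold the crossbar (contact over 1.5 N) (all of step 3 and velocity of joint leg between -0.01 and 0.01 m/s); the arm keeps its last pose, push and grip.
It fails at once if the leg is drawn out before the clamp lever is open (value of joint leg above 0.015 m and value of joint clamp below 0.8 rad).
It fails at once if the cam is slid towards closed while the leg is not at the mark (value of joint cam above 0.016 m and (y of leg_pointer in the frame of length_mark below -0.009 m or y of leg_pointer in the frame of length_mark above 0.009 m)).
It fails at once if another thing on the shelf or in the caddy is disturbed (moved over 20 mm) (distance of any of food_tub, saucer, spoon, tweezer, test_bottle, scraper from where it was at the start of the episode above 0.02 m).
It also fails if it takes over 51 s, if anything falls off the work surface, if the arm or the gripper's body presses on something with over 40 N, if the wrist force passes 120 N, or if a joint passes its speed limit or range.

## Working session

There is one attempt and no reset: what is moved stays moved. The work goes in short steps, Python scripts to look and compute and a tool call to move; the robot and the scene stay as the last step left them, time stands still between calls to the robot, and variables do not carry over. Pictures are saved under pics/ and viewed, and the job is handed in when it is done.

Besides the shell and the picture viewer there is one more tool, called after "Request:" in YAML: its name, and indented under it one key for each argument. jog_arm: Moves the arm, as the interface text tells. Its arguments: {"type":"object","properties":{"plan":{"type":"array"},"grip":{"type":"number"},"squeeze":{"type":"number"}},"required":["plan"]}

```bash
mkdir -p pics; ls
cat > h.py <<'E'
import numpy as np, cv2
from rig import env, vision, close_job, spotter
def cam(n):
    i=vision.camera_info(n); K=np.array([[i['fx'],0,i['cx']],[0,i['fy'],i['cy']],[0,0,1]],float)
    R=cv2.Rodrigues(np.array(i['rvec'],float))[0]; return K,R,np.array(i['tvec'],float).ravel()
def cloud(d,c):
    K,R,t=c; v,u=np.mgrid[:d.shape[0],:d.shape[1]]
    p=np.stack([(u-K[0,2])/K[0,0]*d,(v-K[1,2])/K[1,1]*d,d],-1)
    return (p-t)@R
def proj(P,c):
    K,R,t=c; q=np.atleast_2d(P)@R.T+t; q=q@K.T; return q[:,:2]/q[:,2:]
def snap(n,f):
    c=cam(n); im,d=vision.get_image(n); cv2.imwrite('pics/'+f+'.png',im[:,:,::-1]); return im,d,c
E
python3 - <<'E'
from h import *
s=env.observe(); print(s['time_s'],s['position'],s['tool_rot'])
for n in ['scene','side','wrist']:
    im,d,c=snap(n,n+'0'); np.savez(n+'0.npz',im=im,d=d,K=c[0],R=c[1],t=c[2])
E
```

```text
pics
0.0 [5.49703891e-01 6.81731809e-05 2.30711494e-01] [[-1.01927511e-05  9.99998998e-01 -1.41580042e-03]
 [ 9.99999948e-01  1.06478049e-05  3.21403834e-04]
 [ 3.21418587e-04 -1.41579707e-03 -9.99998946e-01]]
```

View pics/scene0.png

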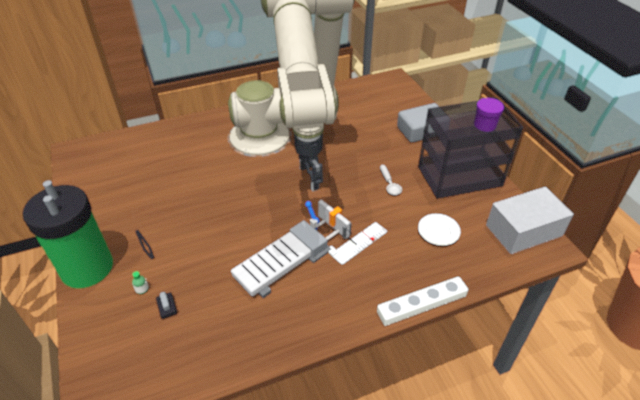

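View pics/side0.png

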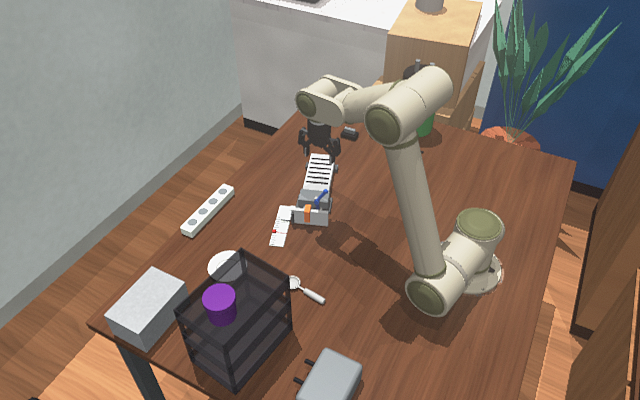

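View pics/wrist0.png

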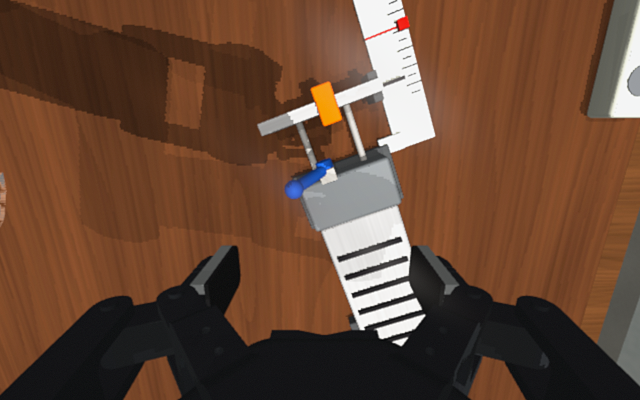

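The wrist view shows everything needed. The crossbar runs from (260,128) to (382,85), the orange cam is at (326,103), and the blue knob is at (293,188). The red line is at (385,30) and the block corners are around (305,195) to (400,205).

Run:
```python
from h import *
z=np.load('wrist0.npz'); im=z['im'];d=z['d'];c=(z['K'],z['R'],z['t'])
print('campos',-c[1].T@c[2])
P=cloud(d,c)
for q in ['lamp','leg_middle','clamp_tip','cam_face']:
    r=spotter.trace('wrist',q)
    for o in r[:2]:
        m=o['pixels']&(d>0); p=P[m]
        print(q,round(o['score'],2),o['rect'],m.sum(),p.min(0).round(3),p.max(0).round(3),np.median(p,0).round(3))
        np.save('m_'+q+'.npy',o['pixels']) if o is r[0] else 0
hsv=cv2.cvtColor(im,cv2.COLOR_RGB2HSV); S=hsv[...,1]; H=hsv[...,0]
def show(n,m):
    m=m&(d>0); p=P[m]; print(n,m.sum(),p.min(0).round(4),p.max(0).round(4),np.median(p,0).round(4)); return p
show('blue',(H>105)&(H<130)&(S>120))
show('orange',(H>8)&(H<20)&(S>200)&(im[...,0]>180))
pr=show('red',((H<5)|(H>175))&(S>170)&(im[...,0]>150))
# block top / bar top planes
r=(P[...,2]>.045)&(P[...,2]<.055)&(d>0)&(P[...,0]<.75)
r[230:]=0
p=show('blocktop',r); print(cv2.minAreaRect((p[:,:2]*1000).astype(np.float32)))
r=(P[...,2]>.070)&(P[...,2]<.079)&(d>0)&(S<60); r[140:]=0
p=show('bartop',r); print(cv2.minAreaRect((p[:,:2]*1000).astype(np.float32)))
for uv in [(370,38),(385,31),(393,28),(403,23),(395,82),(386,84),(293,188),(325,168),(327,90),(265,128)]:
    print(uv,im[uv[1],uv[0]],P[uv[1],uv[0]].round(4))
```

```text
campos [0.55041846 0.06879743 0.37368921]
lamp 0.63 [261.2, 0.0, 435.3, 342.7] 25047 [ 0.467 -0.237 -0.002] [0.69  0.197 0.315] [0.609 0.    0.044]
leg_middle 0.74 [257.1, 69.9, 404.1, 168.3] 3510 [ 0.467  0.008 -0.002] [0.644 0.123 0.087] [0.557 0.076 0.075]
clamp_tip 0.71 [286.5, 160.7, 335.3, 199.9] 717 [ 0.514 -0.003  0.002] [0.56  0.026 0.124] [0.533 0.011 0.103]
cam_face 0.69 [313.0, 81.7, 344.4, 129.3] 836 [ 0.538  0.06  -0.   ] [0.566 0.101 0.087] [0.552 0.081 0.085]
blue 693 [ 5.138e-01 -5.800e-03  2.000e-04] [0.5597 0.0261 0.1245] [0.5332 0.0111 0.102 ]
orange 821 [ 5.339e-01  6.190e-02 -2.000e-04] [0.5665 0.1106 0.0871] [0.5518 0.0823 0.0852]
red 144 [5.983e-01 1.562e-01 3.000e-04] [0.6455 0.1811 0.0147] [0.6372 0.1696 0.0122]
blocktop 4549 [ 0.4876 -0.0632  0.045 ] [0.6459 0.1114 0.0549] [ 0.5854 -0.0194  0.0502]
((569.795654296875, 4.90020751953125), (119.49512481689453, 182.14321899414062), 21.250293731689453)
bartop 1397 [0.4831 0.0518 0.0701] [0.6077 0.1058 0.0777] [0.5379 0.0772 0.0754]
((545.3278198242188, 78.78941345214844), (129.89183044433594, 12.079338073730469), 19.990156173706055)
(370, 38) [224 141 139] [0.6028 0.1571 0.0064]
(385, 31) [237  53  44] [0.6199 0.1645 0.0055]
(393, 28) [243  67  60] [0.629  0.1677 0.0049]
(403, 23) [242  35  23] [0.6382 0.1706 0.0124]
(395, 82) [205 205 204] [0.6332 0.1091 0.0134]
(386, 84) [103  98  97] [0.6227 0.1069 0.0137]
(293, 188) [ 64 109 218] [0.522  0.0079 0.1233]
(325, 168) [ 24  90 201] [0.5509 0.0173 0.0723]
(327, 90) [246 158  25] [0.5528 0.094  0.0854]
(265, 128) [159 157 155] [0.4902 0.0588 0.076 ]
```

Run:
```python
import cv2
im=cv2.imread('pics/wrist0.png'); cv2.imwrite('pics/crop0.png',cv2.resize(im[0:240,240:440],None,fx=2.5,fy=2.5,interpolation=cv2.INTER_CUBIC))
```

```text
(no output)
```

View pics/crop0.png

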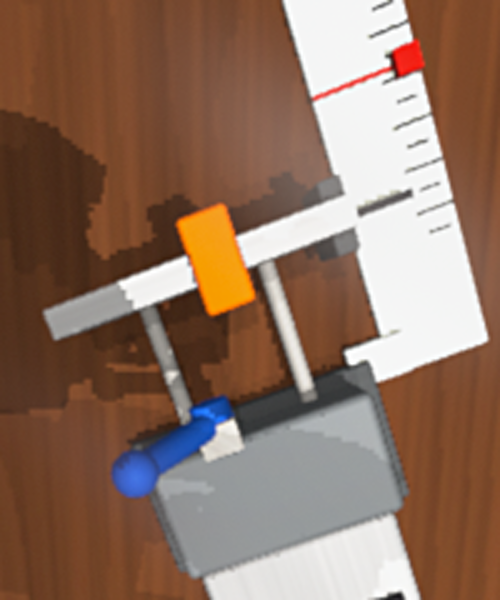

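Lamp frame from the bar's top rectangle: yaw is 20.0°, the bar middle is at (0.5453, 0.0788) and the lamp origin at (0.581, -0.020), which agrees with the block top. The mark is about 55 mm beyond the pointer. The knob is at about lamp (-47, 45, 114) mm. Next I shut the fingers, move to the -x side of the knob and turn 70°.

Request:
jog_arm:
  plan:
    - [[-0.04,-0.4,0.3,0,0,0],[-0.04,-0.4,0.3,0,0,0],[-0.04,-0.4,0.3,0,0,0],[-0.04,-0.4,0.3,0,0,0],[0,0,0.2,0,0,0.8],[0,0,0.2,0,0,0.8],[0,0,0.1,0,0,0.8],[0,0,0,0,0,0.8],[0,0,0,0,0,0.8],[0,0,0,0,0,0.8]]
  grip: -1

```text
time_s: 1.35
position: [0.486, -0.0064, 0.1633]
tool_rot: [[0.663, 0.749, -0.0], [0.749, -0.663, -0.0], [-0.0, -0.0, -1.0]]
ft_force: [0.6, -0.4, 0.2]
grip_width: 0.0001
```

Request:
jog_arm:
  plan:
    - [[0,0,0,0,0,0.8],[0,0,0,0,0,0.8],[0,0,0,0,0,0.8],[0,0,0,0,0,0.8],[0,0,0,0,0,0.15],[0,0,0,0,0,0],[0,0,0,0,0,0]]

```text
time_s: 2.05
position: [0.486, -0.0064, 0.1633]
tool_rot: [[0.939, 0.343, 0.0], [0.343, -0.939, 0.0], [0.0, 0.0, -1.0]]
ft_force: [-0.0, 0.2, 0.4]
grip_width: -0.0004
```

```bash
cat >> h.py <<'E'
O=np.array([.5812,-.0199,0]); yaw=np.deg2rad(20.0)
L=np.array([[np.cos(yaw),-np.sin(yaw),0],[np.sin(yaw),np.cos(yaw),0],[0,0,1]])
def lamp(p): return (np.asarray(p)-O)@L
def st():
    s=env.observe(); print('t',round(s['time_s'],2),'lamp mm',(lamp(s['position'])*1000).round(1),'grip',round(s['grip_width']*1000,1),'F lamp',(np.array(s['ft_force'])@L).round(2))
    print('tool in lamp',(L.T@np.array(s['tool_rot'])).round(3).tolist()); return s
E
python3 - <<'E'
from h import *
st(); im,d,c=snap('wrist','w1'); P=lamp(cloud(d,c))
hsv=cv2.cvtColor(im,cv2.COLOR_RGB2HSV)
m=(hsv[...,0]>105)&(hsv[...,0]<130)&(hsv[...,1]>120)&(d>0); p=P[m]; p=p[p[:,2]>.05]
print((p.min(0)*1000).round(),(p.max(0)*1000).round()); t=p[p[:,2]>.11]; print(np.median(t,0)*1000)
E
```

```text
t 2.05 lamp mm [-84.9  45.3 163.3] grip -0.4 F lamp [0.06 0.22 0.45]
tool in lamp [[1.0, 0.002, 0.0], [0.002, -1.0, -0.0], [0.0, 0.0, -1.0]]
[-55.  35.  64.] [ -8.  52. 125.]
[-46.01668329  43.15237752 120.8052906 ]
```

View pics/w1.png

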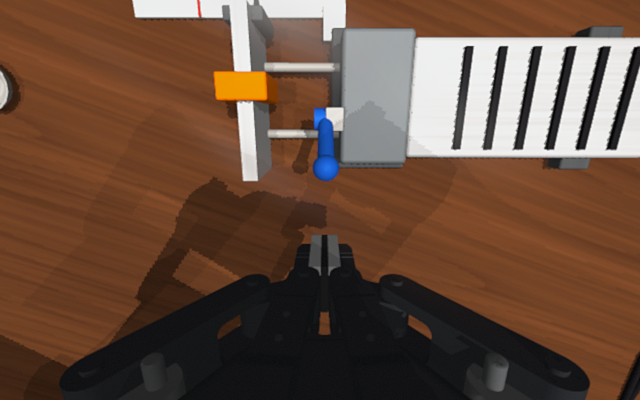

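The shut fingers (325,240) line up with the knob (325,167). I'll lower to about 106 mm and push in +x.

Request:
jog_arm:
  plan:
    - [[0,0.04,0.36,0,0,0],[0,0,0.36,0,0,0],[0,0,0.36,0,0,0],[0,0,0.34,0,0,0],[0.15,0,0,0,0,0],[0.2,0,0,0,0,0],[0.2,0,0,0,0,0],[0.2,0,0,0,0,0],[0.2,0,0,0,0,0],[0,0,0,0,0,0]]

```text
time_s: 3.1
position: [0.5235, 0.0054, 0.1067]
tool_rot: [[0.94, 0.342, 0.001], [0.342, -0.94, -0.0], [0.001, 0.001, -1.0]]
ft_force: [0.0, -0.0, -0.5]
grip_width: -0.0002
```

Request:
jog_arm:
  plan:
    - [[0.2,0,0,0,0,0],[0.2,0,0,0,0,0],[0.15,0,0,0,0,0],[0.15,0,0,0,0,0],[0.15,0,0,0,0,0],[0,0,0,0,0,0]]

```text
time_s: 3.7
position: [0.5549, 0.0169, 0.1064]
tool_rot: [[0.94, 0.342, 0.001], [0.342, -0.94, 0.0], [0.001, 0.0, -1.0]]
ft_force: [-0.1, -0.8, -0.7]
grip_width: -0.0001
```

Run:
```python
from h import *
st(); im,d,c=snap('wrist','w2'); P=lamp(cloud(d,c))
hsv=cv2.cvtColor(im,cv2.COLOR_RGB2HSV)
m=(hsv[...,0]>105)&(hsv[...,0]<130)&(hsv[...,1]>120)&(d>0); p=P[m]; p=p[p[:,2]>.05]
print((p.min(0)*1000).round(),(p.max(0)*1000).round())
```

```text
t 3.7 lamp mm [-12.1  43.6 106.4] grip -0.1 F lamp [-0.4  -0.68 -0.65]
tool in lamp [[1.0, -0.001, 0.001], [-0.001, -1.0, -0.0], [0.001, 0.0, -1.0]]
[-22.  35.  70.] [ 18.  52. 128.]
```

View pics/w2.png

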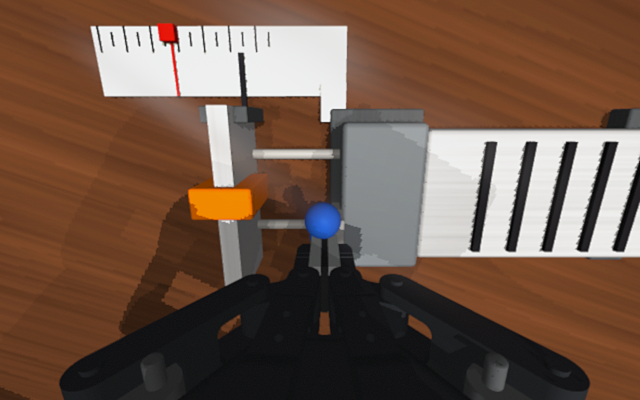

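The knob (323,221) is past upright, at a lean of about 0.43 rad. I'll push about 10 mm more.

Request:
jog_arm:
  plan:
    - [[0.1,0,0,0,0,0],[0.1,0,0,0,0,0],[0.05,0,0,0,0,0],[0,0,0,0,0,0]]

```text
time_s: 4.15
position: [0.5639, 0.0202, 0.1065]
tool_rot: [[0.94, 0.341, 0.0], [0.341, -0.94, 0.0], [0.0, 0.0, -1.0]]
ft_force: [-1.0, 0.2, 0.6]
grip_width: -0.0
```

Run:
```python
from h import *
st(); im,d,c=snap('wrist','w3'); P=lamp(cloud(d,c))
hsv=cv2.cvtColor(im,cv2.COLOR_RGB2HSV)
m=(hsv[...,0]>105)&(hsv[...,0]<130)&(hsv[...,1]>120)&(d>0); p=P[m]; p=p[p[:,2]>.05]
print((p.min(0)*1000).round(),(p.max(0)*1000).round())
m=((hsv[...,0]<5)|(hsv[...,0]>175))&(hsv[...,1]>150)&(im[...,0]>150)&(d>0); p=P[m]; p=p[(p[:,0]<.125)]*1000
l=p[(p[:,2]<9)]; print('red line',len(l),np.median(l,0),np.ptp(l,0))
m=(im.max(2)<70)&(d>0)&(P[...,0]>.075)&(P[...,0]<.12)&(P[...,1]>.08)&(P[...,1]<.13)&(P[...,2]>.008); p=P[m]*1000
print('ptr',len(p),np.median(p,0),p.min(0),p.max(0))
m=(P[...,2]>.07)&(P[...,2]<.08)&(d>0)&(hsv[...,1]<60)&(P[...,1]>.08)&(P[...,0]>-.07)&(P[...,0]<.07); p=P[m]*1000
print('bar',len(p),p.min(0),p.max(0)); print(cv2.minAreaRect(p[:,:2].astype(np.float32)))
```

```text
t 4.15 lamp mm [ -2.5  43.6 106.5] grip -0.0 F lamp [-0.85  0.53  0.63]
tool in lamp [[1.0, -0.001, 0.0], [-0.001, -1.0, -0.0], [0.0, 0.0, -1.0]]
[-15.  35.  68.] [ 27.  52. 123.]
red line 106 [ 96.22163662 159.88214496   5.42588427] [36.11330345  2.69239263  3.00259259]
ptr 188 [ 90.05013778 104.99783006  14.3325212 ] [ 75.35658562 102.92673108  12.41010816] [104.31916236 106.94578613  16.11074765]
bar 2690 [-44.54829231  86.88410985  70.02379918] [ 64.35082934 111.8408096   77.49612037]
((9.918697357177734, 99.35546875), (108.89763641357422, 24.904151916503906), 0.08962499350309372)
```

The clamp is at about 1.25 rad, near its stop. The mark is at lamp y 159.9 and the pointer at 105.0, so the pull is 55 mm. Now I back off, rise and move over the bar at x = -28, with the fingers half open.

Request:
jog_arm:
  plan:
    - [[-0.3,0,0,0,0,0],[-0.1,0,-0.3,0,0,0],[0,0,-0.4,0,0,0],[0,0,-0.3,0,0,0],[-0.08,-0.4,0,0,0,0],[-0.08,-0.4,0,0,0,0],[-0.08,-0.4,0,0,0,0],[0,-0.33,0,0,0,0],[0,0,0,0,0,0],[0,0,0,0,0,0]]
  grip: 0.1

```text
time_s: 5.2
position: [0.5187, 0.0692, 0.1464]
tool_rot: [[0.94, 0.342, -0.0], [0.342, -0.94, -0.0], [-0.0, 0.0, -1.0]]
ft_force: [0.2, 0.2, 0.5]
grip_width: 0.0468
```

Run:
```python
from h import *
st(); im,d,c=snap('wrist','w4'); P=lamp(cloud(d,c))
hsv=cv2.cvtColor(im,cv2.COLOR_RGB2HSV)
m=(hsv[...,0]>105)&(hsv[...,0]<130)&(hsv[...,1]>120)&(d>0); p=P[m]; p=p[p[:,2]>.05]
print((p.min(0)*1000).round(),(p.max(0)*1000).round())
```

```text
t 5.2 lamp mm [-28.3 105.2 146.4] grip 46.8 F lamp [0.25 0.07 0.54]
tool in lamp [[1.0, 0.0, -0.0], [0.0, -1.0, -0.0], [-0.0, 0.0, -1.0]]
[-54.  37.  50.] [ 26.  53. 123.]
```

View pics/w4.png

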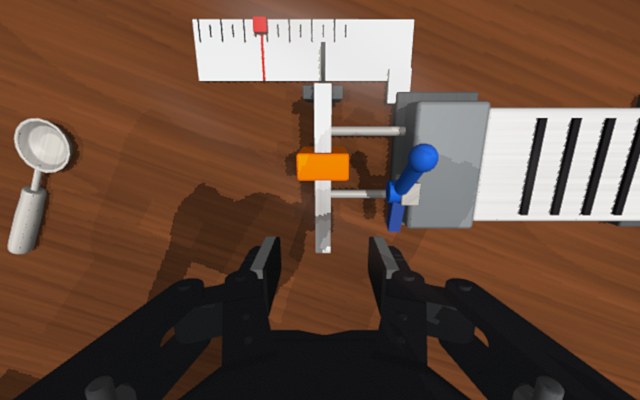

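The bar (322,170) is centred between the fingers (265 and 380). The clamp is open and its nose is clear of the fingers. I'll descend to z of about 40 and grip.

Request:
jog_arm:
  plan:
    - [[0,0,0.4,0,0,0],[0,0,0.4,0,0,0],[0,0,0.4,0,0,0],[0,0,0.4,0,0,0],[0,0,0.4,0,0,0],[0,0,0.4,0,0,0],[0,0,0.26,0,0,0],[0,0,0,0,0,0]]

```text
time_s: 6.05
position: [0.5183, 0.0685, 0.039]
tool_rot: [[0.94, 0.341, -0.002], [0.341, -0.94, 0.0], [-0.002, -0.001, -1.0]]
ft_force: [0.1, 0.1, 0.3]
grip_width: 0.047
```

Request:
jog_arm:
  plan:
    - [[0,0,0,0,0,0],[0,0,0,0,0,0],[0,0,0,0,0,0],[0,0,0,0,0,0],[0,0,0,0,0,0],[0,0,0,0,0,0]]
  grip: -1
  squeeze: 40

```text
time_s: 6.65
position: [0.5184, 0.0704, 0.041]
tool_rot: [[0.94, 0.341, 0.001], [0.341, -0.94, 0.002], [0.001, -0.002, -1.0]]
ft_force: [-1.8, 9.7, 3.4]
grip_width: 0.0113
```

```bash
python3 -c "
from h import *
st();snap('wrist','w5')"
```

```text
t 6.65 lamp mm [-28.1 106.3  41. ] grip 11.3 F lamp [1.6  9.71 3.39]
tool in lamp [[1.0, -0.001, 0.001], [-0.001, -1.0, 0.002], [0.001, -0.002, -1.0]]
```

View pics/w5.png

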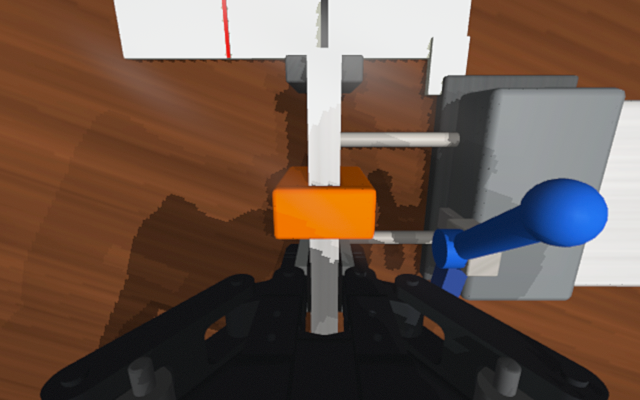

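The grip is on: opening 11.3 mm, and the pads stop short of the cam. Now I'll pull about 55 mm in +y.

Request:
jog_arm:
  plan:
    - [[0,-0.1,0,0,0,0],[0,-0.15,0,0,0,0],[0,-0.2,0,0,0,0],[0,-0.2,0,0,0,0],[0,-0.2,0,0,0,0],[0,-0.2,0,0,0,0],[0,-0.2,0,0,0,0],[0,-0.12,0,0,0,0],[0,0,0,0,0,0],[0,0,0,0,0,0]]

```text
time_s: 7.7
position: [0.5004, 0.1203, 0.0409]
tool_rot: [[0.94, 0.341, 0.002], [0.341, -0.94, -0.001], [0.001, 0.001, -1.0]]
ft_force: [-0.2, -4.2, 5.9]
grip_width: 0.0114
```

```bash
cat > m.py <<'E'
from h import *
import sys
st(); im,d,c=snap('wrist',sys.argv[1]); P=lamp(cloud(d,c))
hsv=cv2.cvtColor(im,cv2.COLOR_RGB2HSV)
m=((hsv[...,0]<5)|(hsv[...,0]>175))&(hsv[...,1]>150)&(im[...,0]>150)&(d>0); p=P[m]; p=p[(p[:,0]<.125)&(p[:,0]>.07)]*1000
l=p[(p[:,2]<9)]; print('red line',len(l),np.median(l,0).round(1))
m=(im.max(2)<80)&(d>0)&(P[...,0]>.07)&(P[...,0]<.12)&(P[...,1]>.08)&(P[...,1]<.2)&(P[...,2]>.008); p=P[m]*1000
if len(p): print('ptr',len(p),np.median(p,0).round(1),p.min(0).round(1),p.max(0).round(1))
m=(hsv[...,0]>8)&(hsv[...,0]<20)&(hsv[...,1]>180)&(im[...,0]>180)&(d>0)&(P[...,2]>.08); p=P[m]*1000
if len(p): print('cam top',np.percentile(p,2,axis=0).round(1),np.percentile(p,98,axis=0).round(1))
E
python3 m.py w6
```

```text
t 7.7 lamp mm [-28.  159.4  40.9] grip 11.4 F lamp [-1.63 -3.84  5.91]
tool in lamp [[1.0, -0.001, 0.001], [-0.001, -1.0, -0.001], [0.001, 0.001, -1.0]]
red line 0 [nan nan nan]
ptr 28 [ 99.3 157.8  14.4] [ 96.3 157.3  13.1] [100.4 159.9  15.7]
cam top [ -1.3 140.6  83.7] [ 16.8 175.9  86.4]
  return _methods._mean(a, axis=axis, dtype=dtype,
  ret = um.true_divide(
```

View pics/w6.png

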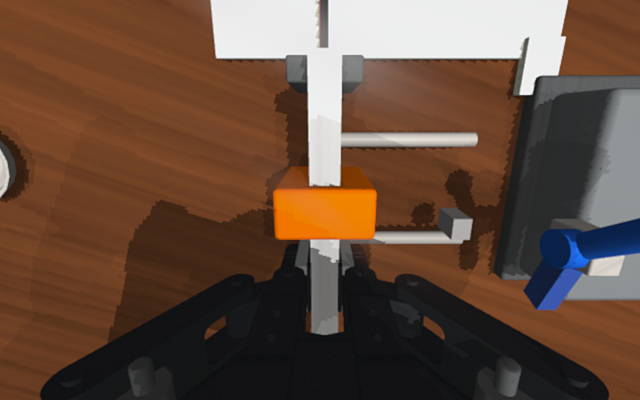

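Request:
jog_arm:
  plan:
    - [[0,-0.04,0,0,0,0],[0,0,0,0,0,0],[0,0,0,0,0,0]]

```text
time_s: 8.05
position: [0.4999, 0.1217, 0.0409]
tool_rot: [[0.94, 0.341, 0.002], [0.341, -0.94, -0.001], [0.001, 0.001, -1.0]]
ft_force: [-0.5, -5.9, 5.5]
grip_width: 0.0114
```

Request:
jog_arm:
  plan:
    - [[0,-0.01,0,0,0,0],[0,-0.01,0,0,0,0],[0,0,0,0,0,0],[0,0,0,0,0,0]]
  grip: -0.68

```text
time_s: 8.45
position: [0.4995, 0.1226, 0.0403]
tool_rot: [[0.94, 0.341, 0.001], [0.341, -0.94, -0.0], [0.001, 0.0, -1.0]]
ft_force: [2.1, -4.8, 2.6]
grip_width: 0.0137
```

```bash
python3 m.py w7 2>/dev/null
python3 - <<'E'
import cv2
im=cv2.imread('pics/w7.png'); cv2.imwrite('pics/w7c.png',cv2.resize(im[0:100,250:400],None,fx=5,fy=5,interpolation=cv2.INTER_CUBIC))
E
```

```text
t 8.45 lamp mm [-28.  161.9  40.3] grip 13.7 F lamp [ 0.31 -5.24  2.58]
tool in lamp [[1.0, -0.001, 0.001], [-0.001, -1.0, -0.0], [0.001, 0.0, -1.0]]
red line 0 [nan nan nan]
ptr 39 [ 98.5 159.8  14.5] [ 95.7 158.7  12.8] [100.1 161.3  16.5]
cam top [ -1.3 142.2  83.8] [ 16.7 177.5  86.5]
```

View pics/w7c.png

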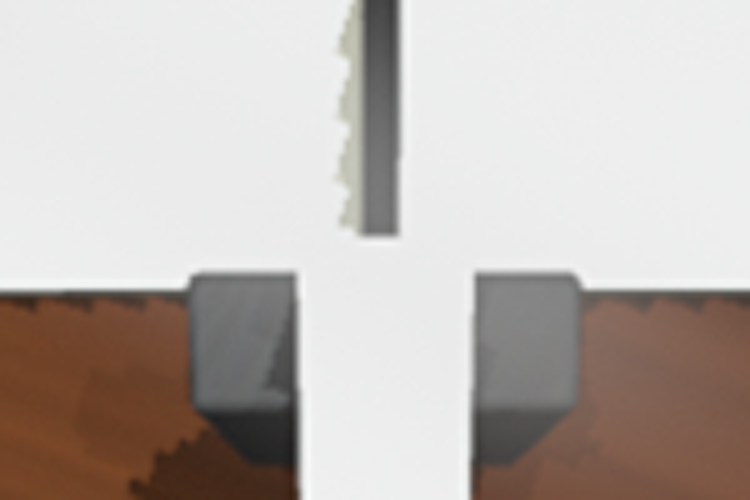

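The black pointer hides the red line, so they are in line (159.8 against 159.9). With the grip eased, I'll slide along the bar in +x.

Request:
jog_arm:
  plan:
    - [[0.1,0,0,0,0,0],[0.1,0,0,0,0,0],[0.1,0,0,0,0,0],[0.1,0,0,0,0,0],[0.1,0,0,0,0,0],[0.1,0,0,0,0,0],[0,0,0,0,0,0]]

```text
time_s: 9.2
position: [0.5204, 0.1307, 0.0393]
tool_rot: [[0.94, 0.341, -0.004], [0.341, -0.94, -0.0], [-0.004, -0.001, -1.0]]
ft_force: [-0.8, -4.6, -1.1]
grip_width: 0.0137
```

```bash
python3 m.py w8 2>/dev/null
```

```text
t 9.2 lamp mm [ -5.6 162.3  39.3] grip 13.7 F lamp [-2.34 -3.99 -1.15]
tool in lamp [[1.0, -0.001, -0.004], [-0.001, -1.0, 0.001], [-0.004, -0.001, -1.0]]
red line 6 [110.5 160.2   6.3]
ptr 146 [ 75.9 160.3  14.4] [ 70.3 158.6  12.6] [ 83.4 161.9  15.9]
cam top [  9.9 142.5  83.8] [ 27.6 177.6  86.5]
```

View pics/w8.png

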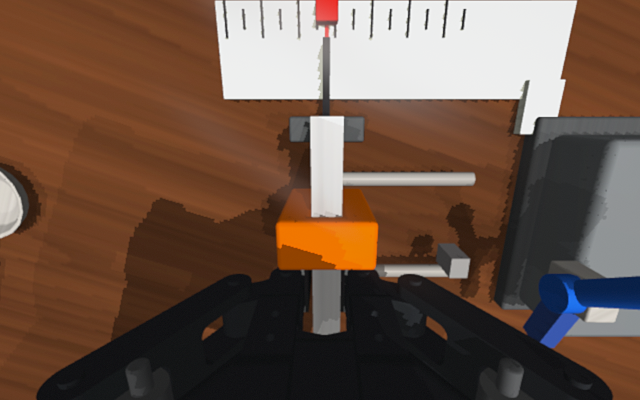

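The pointer and the red line are in line at column 326. The cam has moved about 11 mm, so I'll continue.

Request:
jog_arm:
  plan:
    - [[0.1,0,0,0,0,0],[0.1,0,0,0,0,0],[0.1,0,0,0,0,0],[0.1,0,0,0,0,0],[0.05,0,0,0,0,0],[0,0,0,0,0,0]]

```text
time_s: 9.85
position: [0.5365, 0.1366, 0.0392]
tool_rot: [[0.94, 0.342, -0.006], [0.342, -0.94, -0.001], [-0.006, -0.001, -1.0]]
ft_force: [-5.0, -8.0, 2.1]
grip_width: 0.0135
```

```bash
python3 m.py w9 2>/dev/null
```

```text
t 9.85 lamp mm [ 11.5 162.4  39.2] grip 13.5 F lamp [-7.46 -5.78  2.14]
tool in lamp [[1.0, -0.001, -0.006], [-0.001, -1.0, 0.001], [-0.006, -0.001, -1.0]]
red line 20 [109.  160.1   5.3]
ptr 324 [ 84.2 160.4  14.3] [ 70.4 158.6  12.2] [ 99.8 162.1  15.9]
cam top [ 27.  142.6  83.8] [ 44.6 177.5  86.4]
```

The cam is at about 30 mm and the x force is rising. I'll nudge a little to confirm it is against the stop, then grip firmly.

Request:
jog_arm:
  plan:
    - [[0.05,0,0,0,0,0],[0,0,0,0,0,0],[0,0,0,0,0,0]]

```text
time_s: 10.2
position: [0.5367, 0.137, 0.039]
tool_rot: [[0.94, 0.342, -0.01], [0.342, -0.94, -0.002], [-0.01, -0.002, -1.0]]
ft_force: [-12.6, -8.9, 4.4]
grip_width: 0.0139
```

Request:
jog_arm:
  plan:
    - [[0,0.01,0,0,0,0],[0,0,0,0,0,0],[0,0,0,0,0,0],[0,0,0,0,0,0],[0,0,0,0,0,0]]
  grip: -1
  squeeze: 40

```text
time_s: 10.7
position: [0.5368, 0.1366, 0.0391]
tool_rot: [[0.94, 0.342, -0.009], [0.342, -0.94, -0.002], [-0.009, -0.002, -1.0]]
ft_force: [-12.0, -9.6, 6.4]
grip_width: 0.0114
```

```bash
python3 m.py w10 2>/dev/null; python3 -c "
from h import *
snap('scene','s10');s=vision.get_image('side')[0];cv2.imwrite('pics/side10.png',cv2.resize(s[130:300,180:400,::-1],None,fx=3,fy=3))"
```

```text
t 10.7 lamp mm [ 11.9 162.3  39.1] grip 11.4 F lamp [-14.6   -4.93   6.42]
tool in lamp [[1.0, -0.0, -0.009], [-0.0, -1.0, 0.002], [-0.009, -0.002, -1.0]]
red line 19 [108.8 160.2   5.4]
ptr 319 [ 84.4 161.3  14.4] [ 70.2 159.1  12.5] [100.  162.5  16.4]
cam top [ 27.4 143.2  83.7] [ 44.7 178.2  86.5]
```

View pics/w10.png

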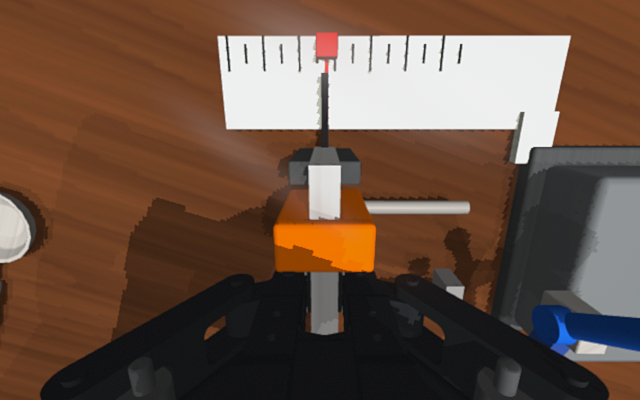

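View pics/side10.png

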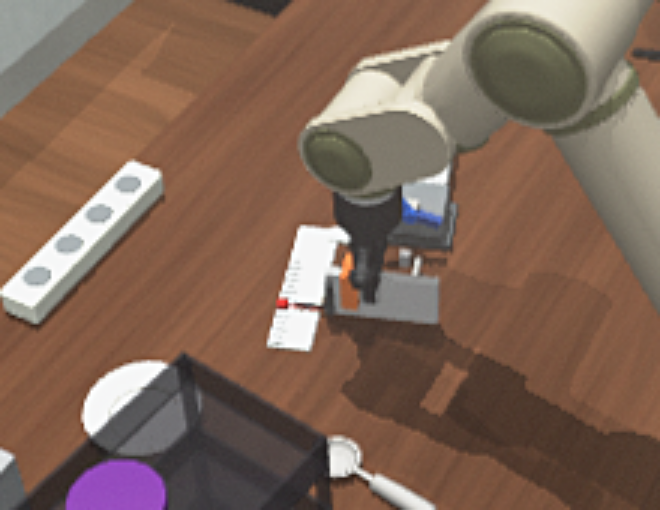

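```bash
python3 -c "
from h import *
s=st();print(np.abs(s['qvel']).max())
print(close_job())"
```

```text
t 10.85 lamp mm [ 11.8 162.2  39.1] grip 11.6 F lamp [-14.68  -5.15   6.22]
tool in lamp [[1.0, -0.0, -0.009], [-0.0, -1.0, 0.002], [-0.009, -0.002, -1.0]]
0.09548469316853345
the job is handed in; nothing more can be done
None
```

The job is handed in after about 10.9 s of the 51 s allowed, with the gripper still holding the crossbar at the mark. `close_job()` gives no verdict, so the results below are my own measurements.

- **Clamp:** I pushed the blue lever over with the shut fingertips. I measured it at about 1.25 rad of 1.3, with the leg still home.
- **Leg:** I gripped the crossbar and drew it out about 55 mm. In the last picture the pointer is about 1 mm past the red line (161.3 against 160.2 mm), within the 6 mm allowed.
- **Cam:** I eased the grip about 2 mm and slid the cam to its end. It travelled about 28 mm from where it started, which was slightly above 0.
- **Cam stop:** The last 2 mm nudge moved the fingers only 0.4 mm while the force rose to about 15 N, so the cam was against a hard limit. The picture shows a gap of roughly 10 mm between the cam and the steel end block. The given sizes predict that gap for a fully closed cam.
- **Grip:** I closed back to a 40 N grip, with an opening of about 11.5 mm. The wrist showed about 5 N of spring pull from the leg.
- **Other things:** The saucer, spoon and food tub looked undisturbed in the last side picture. I did not measure them, and did not look again at the tweezer, bottle and scraper, but the arm worked only around the lamp.

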